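# Pack the Gram stain tray

## Task

Gather the Gram stain kit into the white tray: stand the violet, the large brown (white-capped) and the red dropper bottle upright in the holder of the matching colour, and lay the yellow-lidded cover slip box flat, right side up, in the yellow pocket. Set each one down rather than dropping it, and do not tip the bottles over. The small brown oil bottle with the black cap and the bench timer do not belong in the tray: leave them where they are.

Things in the scene. Friction and masses are not known exactly. Their poses are not given: they have to be found in the camera images.
- violet_bottle_mid (a point): Crystal-violet stain: dark violet dropper bottle with black cap, loose, standing upright. Round body 36 mm in diameter up to about 60 mm, then a shoulder and a narrower cap (22 mm) to 106 mm in all; about 85 g. The point is on the bottle's axis, half-way up (53 mm above its base); z is the bottle's axis.
- brown_bottle_mid (a point): Iodine stain: large amber-brown dropper bottle with WHITE cap, loose, standing upright. Round body 36 mm in diameter up to about 60 mm, then a shoulder and a narrower cap (22 mm) to 106 mm in all; about 85 g. The point is on the bottle's axis, half-way up (53 mm above its base); z is the bottle's axis.
- red_bottle_mid (a point): Safranin stain: red dropper bottle with red cap, loose, standing upright. Round body 36 mm in diameter up to about 60 mm, then a shoulder and a narrower cap (22 mm) to 106 mm in all; about 85 g. The point is on the bottle's axis, half-way up (53 mm above its base); z is the bottle's axis.
- slip_box_mid (a point): Cover slip box: small square box with yellow lid and clear-white lower half, loose, lying flat, 32 x 32 x 17 mm (x, y, z), about 30 g. The point is its centre, 8 mm above its underside; x and y are square to its sides.
- oil_bottle_mid (a point): Immersion oil: SMALL amber bottle with BLACK cap, 26 mm in diameter, 60 mm tall, loose. Looks like the iodine bottle but does not belong in the tray. The point is on its axis 30 mm above its base.
- bench_timer_mid (a point): White bench timer with three round keys, 62 x 66 x 19 mm, loose, beside the tray. Bystander. The point is at its centre, 9.5 mm above its underside.
- violet_seat (a point): Holder with violet wall and floor for the violet bottle: round open cup, inner diameter 56 mm, outer 62 mm, wall rising 19 mm above its inner floor. The point is the centre of its inner floor, 7 mm above the worktop; z up, x and y across and y along the row. The four holders stand in a row, 76 mm centre to centre, in changing order, fixed in a low fixed white tray (78 x 314 mm, rim 11 mm high).
- brown_seat (a point): Holder with brown wall and floor for the brown bottle: round open cup, inner diameter 56 mm, outer 62 mm, wall rising 19 mm above its inner floor. The point is the centre of its inner floor, 7 mm above the worktop; z up, x and y across and y along the row. The four holders stand in a row, 76 mm centre to centre, in changing order, fixed in a low fixed white tray (78 x 314 mm, rim 11 mm high).
- red_seat (a point): Holder with red wall and floor for the red bottle: round open cup, inner diameter 56 mm, outer 62 mm, wall rising 19 mm above its inner floor. The point is the centre of its inner floor, 7 mm above the worktop; z up, x and y across and y along the row. The four holders stand in a row, 76 mm centre to centre, in changing order, fixed in a low fixed white tray (78 x 314 mm, rim 11 mm high).
- yellow_seat (a point): Yellow holder for the cover slip box: square shallow pocket, inner 54 x 54 mm, outer 60 x 60 mm, its rim only 4 mm above its inner floor. The point is the centre of its inner floor, 7 mm above the worktop; z up, x and y parallel to its sides. One of the four holders fixed in a row in the white tray.
There are look-alikes about, which are no part of the job. There is more than one size of the part that bears red_seat; the job needs the largest.

How it is judged (in metres and radians):
At the end, for the whole second after the job is handed in: Each stain bottle stands upright (0.1 rad) on the floor of its colour's holder within 15 mm of the centre, height within 5 mm; the cover slip box lies flat, lid up, in the yellow pocket within 18 mm; all at rest; oil bottle and timer upright, moved under 15 mm (horizontal distance between violet_bottle_mid and violet_seat below 0.015 m and z of violet_bottle_mid in the frame of violet_seat between 0.048 and 0.058 m and angle between each of violet_bottle_mid, brown_bottle_mid, red_bottle_mid, slip_box_mid, oil_bottle_mid, bench_timer_mid's own z axis and vertical below 0.1 rad and linear speed of each of violet_bottle, brown_bottle, red_bottle, slip_box below 0.02 m/s and horizontal distance between brown_bottle_mid and brown_seat below 0.015 m and z of brown_bottle_mid in the frame of brown_seat between 0.048 and 0.058 m and horizontal distance between red_bottle_mid and red_seat below 0.015 m and z of red_bottle_mid in the frame of red_seat between 0.048 and 0.058 m and horizontal distance between slip_box_mid and yellow_seat below 0.018 m and z of slip_box_mid in the frame of yellow_seat below 0.0105 m and distance of each of oil_bottle_mid, bench_timer_mid from where it was at the start of the episode below 0.015 m); the robot touches nothing.
It fails at once if a stain bottle is tipped by more than 40 degrees (angle between any of violet_bottle_mid, brown_bottle_mid, red_bottle_mid's own z axis and vertical above 0.7 rad).
It fails at once if a stain bottle or the cover slip box is dropped: out of the fingers with its underside more than 40 mm above the worktop ((height (world z) of violet_bottle_mid above 0.093 m and contact force between the fingers and violet_bottle below 0.01 N) or (height (world z) of brown_bottle_mid above 0.093 m and contact force between the fingers and brown_bottle below 0.01 N) or (height (world z) of red_bottle_mid above 0.093 m and contact force between the fingers and red_bottle below 0.01 N) or (height (world z) of slip_box_mid above 0.048 m and contact force between the fingers and slip_box below 0.01 N)).
It fails at once if the oil bottle or the timer is shifted by more than 15 mm (distance of any of oil_bottle_mid, bench_timer_mid from where it was at the start of the episode above 0.015 m).
It also fails if it takes over 118 s, if anything falls off the work surface, if the arm or the gripper's body presses on something with over 40 N, if the wrist force passes 120 N, or if a joint passes its speed limit or range.

## Robot

A 6-joint arm with a two-finger parallel gripper is mounted at the origin on a cart in front of the work surface, level with it; the furniture and walls round the work are solid. World frame = base frame: x ahead of the robot, y to its left, z up, the work surface at z = 0. Lengths are in mm, angles in rad, forces in N, time in s.
With the tool pointing down it reaches from about 350 to 775 mm from the base axis. Payload 5.5 kg.
Tool frame: the origin (TCP) lies on the centre line of the jaws, within the pads' length; the fingertips stand 14 mm ahead of it and the grasp point (between the pads) lies 5 mm behind it (env.tcp_to_tips is the distance from the TCP to the fingertips, in mm); z points along the fingers, y is the line along which they close (so a half turn about z gives the same grasp; the last joint's range is limited). The gripper opens to 85 mm and grips with 20 to 120 N. Pads are 22 mm wide; open, the fingers measure 114 mm over their backs; the gripper's body (76 mm by 85 mm) begins 54 mm behind the grasp point. The pads swing forward as they close: fully open they stand 13 mm farther back than shut.
Start: joints at [-1.288, 0.313, 0.046, 1.304, 0, 1.431], TCP at [235.932, -524.411, 245.323] pointing down, gripper open.
Joint ranges: [-2.76, 2.76], [-0.86, 1.69], [-1.03, 1.26], [-2.2, 2.34], [-1.47, 1.5], [-3.14, 3.14]. Speed limits (rad/s): [2.57, 2.57, 3.14, 3.14, 3.14, 3.14].

## Interface

Orientations are given as a 3x3 rotation matrix whose columns are the frame's x, y, z axes.
In Python, from workcell import env gives the robot as it stands.
- The arm moves only by the tool apply_moves, never from a script. Its argument "motion" is a list of rows, each an object of numbers: "ax", "ay", "az": the turn, a rotation vector about the tool's x, y, z in degrees; "tx", "ty", "tz": the shift along the tool's x, y, z in cm; "fingers": the closure, from -1 (fully open) to 1 (shut), so that 0 is half open. In form: [{"ax": .., "ay": .., "az": .., "tx": .., "ty": .., "tz": .., "fingers": ..}, ...]. A call has 1 to 10 rows; each row is the pose to reach, as a shift and turn from the pose commanded when the call began, along the tool's axes at that moment; what a row does not reach only later rows make up. A row lasts 1/8 s, in which the tool goes at most 62.5 mm and 10.7 degrees, less where a joint would pass 70% of its speed; a pose out of reach is approached as far as the arm can. A call with a gripper value outside its range is refused whole. The fingers move at their own pace and stop on an object; "squeeze" is the grip in N (left out, the last holds). Time passes only in rows, so rows that repeat a pose let the fingers close. It gives the time, the measured TCP pose, the force, the opening and the grip force at its end, in the units of the state.
- env.get_obs(): the state, without advancing time (a new reading comes with each control period).
- env.snapshot(name): name is "scene" or "top" or "wrist"; returns (picture, depth): 480x640x3 uint8, red, green, blue; 480x640 float32, mm along the optical axis (not along the pixel's ray), 0 where there is no reading.
- env.camera_params(name): a dict with "intrinsics" (3x3 intrinsics, pixels), "distortion" ([k1, k2, p1, p2, k3] as OpenCV has them; the pictures are not rectified), "eye" and "orientation" of the camera in the world; the wrist camera has in their place "T_tool_cam" (4x4, takes a point from camera to tool coordinates, whose origin is the TCP and whose axes are the flange's). Camera axes: x right, y down, z forward; pixel columns grow to the right and rows downward; lengths in mm; the calibration is good to about 2 mm. A picture is of the moment at which its call begins: read the wrist's pose just before it. camera_params takes no time and is no camera call.
- env.job_done(): hands the job in; it is judged then, once.
The state is a dict: "clock": time; "joint_pos": joint angles; "joint_velocities": joint speeds; "joint_efforts": joint torques, N m; "eef_pos": TCP position; "eef_rot": TCP orientation; "wrist_force": force on the tool from outside, world axes, zero at the start; "wrist_torque": the same for the moment, N m; "opening": finger opening in mm; "gripper_force": force on a finger pad.
Only numpy, scipy, OpenCV 4.12 (cv2) and the standard library are available. Lean on these libraries where they do the work, as an engineer would, in place of code of your own. Each camera call takes 0.05 s, during which the arm holds its last target. There are 200 camera calls.

## Working session

There is one attempt and no reset: what is moved stays moved. The work goes in short steps, Python scripts to look and compute and a tool call to move; the robot and the scene stay as the last step left them, time stands still between calls to the robot, and variables do not carry over. Pictures are saved under pics/ and viewed, at most 14 in all, crops included, and the job is handed in when it is done.

Besides the shell and the picture viewer there is one more tool, called after "Request:" as name([rows], argument=value, ...), one row to a line, values as JSON. apply_moves: Moves the arm, as the interface text tells. Its arguments: {"type":"object","properties":{"motion":{"type":"array","items":{"type":"object","properties":{"ax":{"type":"number"},"ay":{"type":"number"},"az":{"type":"number"},"tx":{"type":"number"},"ty":{"type":"number"},"tz":{"type":"number"},"fingers":{"type":"number"}}}},"squeeze":{"type":"number"}},"required":["motion"]}

```bash
mkdir -p pics; cat > h.py <<'E'
import numpy as np, cv2
from workcell import env
def snap(n,f=None):
    o=env.get_obs(); p,d=env.snapshot(n)
    if f: cv2.imwrite('pics/'+f,p[:,:,::-1])
    return o,p,d
def cloud(n,o,d):
    c=env.camera_params(n);K=np.array(c['intrinsics'],float);D=np.array(c['distortion'],float)
    v,u=np.mgrid[0:480,0:640]
    q=cv2.undistortPoints(np.stack([u,v],-1).reshape(-1,1,2).astype(np.float64),K,D).reshape(480,640,2)
    P=np.dstack([q[...,0]*d,q[...,1]*d,d])
    if 'eye' in c: return P@np.array(c['orientation']).T+np.array(c['eye'])
    T=np.array(c['T_tool_cam']);P=P@T[:3,:3].T+T[:3,3]
    return P@np.array(o['eef_rot']).T+np.array(o['eef_pos'])
E
python3 - <<'E'
from h import *
for n in('top','scene'):
    o,p,d=snap(n,n+'0.png'); X=cloud(n,o,d); np.save(n+'0.npy',X); print(env.camera_params(n))
print(o)
E
```

```text
{'intrinsics': array([[531.27140823,   0.        , 329.62897653],
       [  0.        , 531.27140823, 247.60042378],
       [  0.        ,   0.        ,   1.        ]]), 'distortion': array([-0.16064268,  0.        ,  0.        ,  0.        ,  0.        ]), 'eye': array([ 306.31988871,  -62.99738974, 1342.56831503]), 'orientation': array([[-0.01371398, -0.99453376,  0.10351104],
       [-0.99957439,  0.0163015 ,  0.02419309],
       [-0.02574823, -0.1031352 , -0.99433403]])}
{'intrinsics': array([[447.65758131,   0.        , 321.05016741],
       [  0.        , 447.65758131, 235.90994845],
       [  0.        ,   0.        ,   1.        ]]), 'distortion': array([-0.07009996,  0.        ,  0.        ,  0.        ,  0.        ]), 'eye': array([-402.36810943,  527.00296436,  509.6480197 ]), 'orientation': array([[-0.56231347, -0.30127582,  0.77008859],
       [-0.82650738,  0.23432939, -0.51183521],
       [-0.02625082, -0.92429574, -0.38077326]])}
{'clock': 0.05, 'joint_pos': array([-1.28761750e+00,  3.13987031e-01,  4.49758605e-02,  1.30356985e+00,
       -2.87243110e-05,  1.43119188e+00]), 'joint_velocities': array([-0.00306377, -0.0005518 ,  0.00048713,  0.00171406, -0.00242551,
       -0.00025207]), 'joint_efforts': array([ 3.10779491e-03, -4.82149065e+01,  2.99551338e+01,  1.31409679e-02,
       -7.81393101e-05,  6.41720575e-06]), 'eef_pos': array([ 235.76971558, -523.91862997,  244.4151578 ]), 'eef_rot': array([[ 9.11950543e-01,  4.10299805e-01, -5.26240496e-04],
       [ 4.10300084e-01, -9.11948975e-01,  1.70558810e-03],
       [ 2.19897984e-04, -1.77132851e-03, -9.99998407e-01]]), 'wrist_force': array([ 0.17881452, -0.87829831, -0.10031394]), 'wrist_torque': array([ 0.03625934,  0.00643291, -0.06381723]), 'gripper_force': 0.0, 'opening': 85.78013759318728}
```

View pics/top0.png

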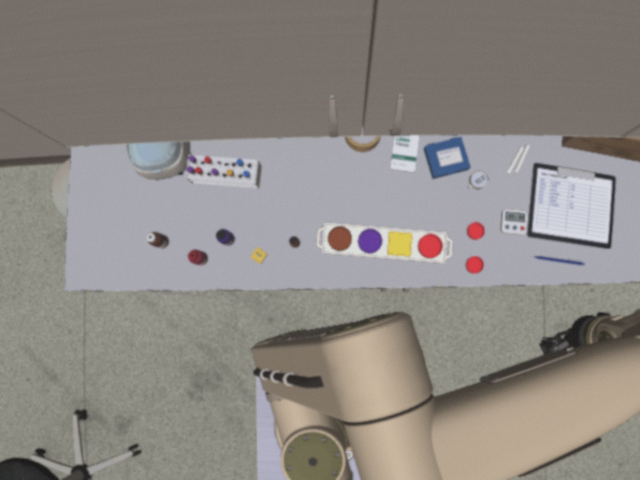

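View pics/scene0.png

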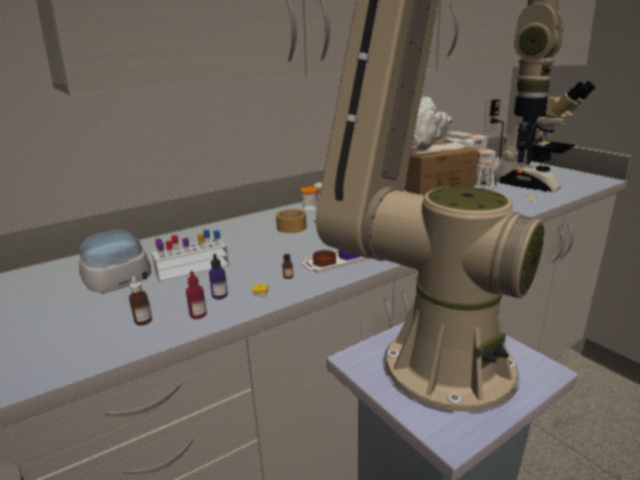

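Top view:
- Brown bottle (157,240), red (198,257), violet (225,237), slip box (259,256).
- The small dark oil bottle at (294,241) could be mistaken for the iodine bottle, which has a white cap and is larger.
- Tray row: brown (340,238), violet (370,240), yellow (400,244), red (430,245).
- Red look-alike cups at (476,230) and (475,264) are smaller and outside the tray, so I choose the tray's red at (430,245).
- Timer at (515,222).

Next I'll measure and take one close crop.

```bash
python3 - <<'E'
from h import *
X=np.load('top0.npy'); p=cv2.imread('pics/top0.png')
cv2.imwrite('pics/c0.png',cv2.resize(p[205:290,130:540],None,fx=1.95,fy=1.95,interpolation=cv2.INTER_CUBIC))
for n,(u,v) in dict(brown=(157,240),red=(198,257),violet=(225,237),box=(259,256),oil=(294,241)).items():
    W=X[v-20:v+21,u-18:u+19].reshape(-1,3); 
    m=W[W[:,2]>8]; 
    (c,r)=cv2.minEnclosingCircle(m[:,:2].astype(np.float32)); top=m[m[:,2]>m[:,2].max()-12]
    print(n,'zmax',m[:,2].max().round(),'circ',np.round(c),round(r),'top',top.mean(0).round(),len(top),len(m))
hsv=cv2.cvtColor(p,cv2.COLOR_BGR2HSV)
for n,(u,v) in dict(brown=(340,238),violet=(370,240),yellow=(400,244),red=(430,245),ra=(476,230),rb=(475,264)).items():
    a=np.zeros(p.shape[:2],np.uint8);a[v-20:v+21,u-20:u+21]=1
    m=(hsv[...,1]>110)&(a>0)&(X[...,2]>-20)
    q=X[m]; (c,r)=cv2.minEnclosingCircle(q[:,:2].astype(np.float32))
    print(n,q.mean(0).round(1),'circ',np.round(c),round(r,1),X[v-2:v+3,u-2:u+3].reshape(-1,3).mean(0).round(1),m.sum())
u,v=515,222;print('timer',X[v,u])
E
```

```text
brown zmax 1343.0 circ [377. 195.] 267 top [ 306.  -63. 1343.] 6 295
red zmax 1343.0 circ [390. 142.] 222 top [ 306.  -63. 1343.] 7 261
violet zmax 1343.0 circ [414. 102.] 197 top [ 306.  -63. 1343.] 7 260
box zmax 1343.0 circ [391.  56.] 146 top [ 306.  -63. 1343.] 5 179
oil zmax 1343.0 circ [410.  17.] 131 top [ 306.  -63. 1343.] 6 113
brown [467.1 -58.2  18.9] circ [401. -56.] 95.1 [469.4 -57.1   7.1] 379
violet [ 459.8 -136.7   11.8] circ [ 395. -124.] 107.2 [ 462.8 -132.8    8.8] 440
yellow [ 452.5 -208.3    9. ] circ [ 448. -208.] 53.0 [ 451.5 -208.6    7.4] 526
red [ 445.6 -280.3   17. ] circ [ 383. -185.] 144.0 [ 441.8 -275.9   61.8] 447
ra [ 481.8 -400.3   18. ] circ [ 399. -242.] 202.0 [ 484.9 -405.6    3.3] 214
rb [ 396.6 -397.     5. ] circ [ 396. -395.] 21.6 [ 397.8 -399.3    3.1] 219
timer [ 502.35410869 -505.08597479   16.19228949]
```

View pics/c0.png

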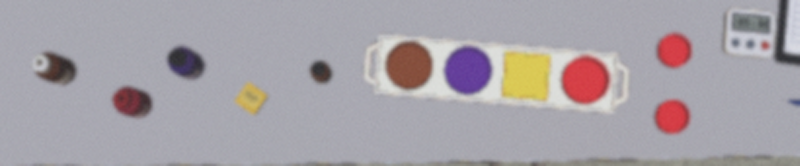

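The crop confirms the choice: the four tray holders at crop (409,65), (468,70), (526,76) and (585,80) are larger than the loose red cups at (674,50) and (672,117). I'll refit with the invalid depth removed.

```bash
python3 - <<'E'
from h import *
p=cv2.imread('pics/top0.png');hsv=cv2.cvtColor(p,cv2.COLOR_BGR2HSV)
for cam in('top','scene'):
  X=np.load(cam+'0.npy')
  eye=np.array(env.camera_params(cam)['eye']);ok=np.linalg.norm(X-eye,axis=2)>50
  Q=X[ok]
  for n,c in dict(brown=(430,320),red=(400,240),violet=(440,190),box=(410,120),oil=(450,30)).items():
    s=Q[(np.hypot(Q[:,0]-c[0],Q[:,1]-c[1])<48)&(Q[:,2]>7)&(Q[:,2]<125)]
    if len(s)<3: print(n,len(s));continue
    t=s[s[:,2]>np.percentile(s[:,2],98)-18]
    print(cam,n,'n',len(s),'zmax',s[:,2].max().round(),'med',np.median(s,0).round(),'rng',s.min(0).round(),s.max(0).round(),'top',t.mean(0).round(1),len(t))
  if cam=='top':
    for n,(u,v) in dict(brown=(340,238),violet=(370,240),yellow=(400,244),red=(430,245),ra=(476,230),rb=(475,264),timer=(515,222)).items():
      a=np.zeros(ok.shape,bool);a[v-20:v+21,u-20:u+21]=1
      m=(hsv[...,1]>110)&a&ok&(X[...,2]<40); q=X[m]
      (c,r)=cv2.minEnclosingCircle(q[:,:2].astype(np.float32)) if m.any() else ((0,0),0)
      print(n,np.median(q,0).round(1),'circ',np.round(c,1),round(r,1))
E
```

```text
top brown n 262 zmax 111.0 med [422. 293.  65.] rng [383. 279.   7.] [468. 366. 111.] top [423.9 298.9  93. ] 65
top red n 24 zmax 58.0 med [418. 256.   8.] rng [379. 195.   7.] [438. 286.  58.] top [420.1 282.8  50.5] 3
top violet n 258 zmax 96.0 med [457. 213.  22.] rng [402. 142.   7.] [481. 235.  96.] top [469.4 223.7  87.8] 20
top box n 165 zmax 26.0 med [426. 147.  17.] rng [365.  78.   7.] [452. 166.  26.] top [424.6 144.2  16.4] 165
top oil n 196 zmax 65.0 med [457.  47.  18.] rng [407. -16.   7.] [488.  69.  65.] top [460.1  58.   58. ] 47
brown [468.1 -57.    8.2] circ [463.2 -69.3] 41.1
violet [ 460.5 -134.7    8.5] circ [ 457.7 -135.9] 54.7
yellow [ 451.7 -208.1    8.5] circ [ 448.3 -207.5] 53.0
red [ 445.9 -282.6    9.2] circ [ 451.4 -269.3] 42.8
ra [ 483.1 -403.5    4.7] circ [ 482.  -401.9] 22.3
rb [ 397.5 -397.     4. ] circ [ 396.2 -395.1] 21.6
timer [ 486.4 -522.    18.3] circ [ 486.4 -522. ] 0.0
scene brown n 636 zmax 106.0 med [411. 302.  51.] rng [403. 282.   7.] [432. 317. 106.] top [418.2 300.4  91.7] 93
scene red n 33 zmax 64.0 med [413. 285.  37.] rng [407. 282.  10.] [417. 287.  64.] top [413.2 284.5  56.4] 11
scene violet n 373 zmax 104.0 med [456. 223.  37.] rng [410. 144.   7.] [475. 236. 104.] top [465.3 225.8  85.7] 47
scene box n 149 zmax 20.0 med [420. 149.  18.] rng [405. 127.   8.] [443. 167.  20.] top [421.8 148.6  16.1] 149
scene oil n 268 zmax 64.0 med [452.  56.  27.] rng [433. -18.   7.] [481.  69.  64.] top [455.5  57.1  55.6] 56
```

```bash
python3 - <<'E'
from h import *
from scipy.optimize import least_squares
for cam in('top','scene'):
  X=np.load(cam+'0.npy')
  eye=np.array(env.camera_params(cam)['eye']);Q=X[np.linalg.norm(X-eye,axis=2)>50]
  for n,c in dict(brown=(450,385),red=(422,299),violet=(467,224),box=(424,146),oil=(458,57)).items():
    s=Q[(np.hypot(Q[:,0]-c[0],Q[:,1]-c[1])<38)&(Q[:,2]>9)&(Q[:,2]<120)]
    t=s[s[:,2]>s[:,2].max()-12]
    b=s[(s[:,2]>12)&(s[:,2]<52)]
    # near-surface points: known radius fit
    R=13 if n=='oil' else 18
    f=least_squares(lambda p:np.hypot(b[:,0]-p[0],b[:,1]-p[1])-R,s[:,:2].mean(0)+(s[:,:2].mean(0)-eye[:2])*.02,loss='soft_l1',f_scale=2).x
    print(cam,n,len(s),'zmax',s[:,2].max().round(),'rng',s.min(0).round(),s.max(0).round(),'top',t.mean(0).round(1),len(t),'fit',f.round(1),cv2.minAreaRect(b[:,:2].astype(np.float32)))
E
```

```text
top brown 264 zmax 110.0 rng [450. 363.   9.] [486. 418. 110.] top [470.8 403.9 104.6] 12 fit [469.8 405. ] ((463.92120361328125, 396.42791748046875), (18.120397567749023, 37.56356430053711), 55.766944885253906)
top red 241 zmax 111.0 rng [406. 282.   9.] [442. 316. 111.] top [423.1 299.  104.7] 10 fit [424.  301.8] ((421.19512939453125, 290.7825622558594), (15.578558921813965, 35.73902893066406), 74.41853332519531)
top violet 245 zmax 112.0 rng [455. 212.  10.] [502. 247. 112.] top [474.  230.5 104.5] 11 fit [473.8 230.4] ((468.2850646972656, 220.28982543945312), (14.326650619506836, 35.00043869018555), 59.604740142822266)
top box 162 zmax 26.0 rng [408. 129.  10.] [449. 171.  26.] top [428.9 150.2  18.4] 148 fit [426.6 149.2] ((428.990478515625, 150.30905151367188), (33.638267517089844, 31.5091552734375), 55.86328887939453)
top oil 101 zmax 65.0 rng [448.  45.  10.] [473.  82.  65.] top [461.   58.1  59.7] 40 fit [462.5  59.2] ((460.16436767578125, 57.387351989746094), (23.88612937927246, 24.92965316772461), 88.1875228881836)
scene brown 674 zmax 105.0 rng [448. 384.   9.] [477. 42
[... 291 characters left out ...]
9748535156), (35.26686096191406, 19.483909606933594), 74.8628921508789)
scene violet 568 zmax 108.0 rng [451. 211.   9.] [484. 249. 108.] top [471.  229.5 101.9] 22 fit [472.8 228.8] ((462.8710632324219, 232.40322875976562), (36.99651336669922, 22.30487060546875), 69.63471221923828)
scene box 143 zmax 20.0 rng [405. 127.   9.] [443. 167.  20.] top [422.3 148.7  16.6] 143 fit [427.8 146.7] ((426.8817138671875, 145.83831787109375), (31.52471351623535, 36.772029876708984), 55.89125061035156)
scene oil 207 zmax 64.0 rng [443.  44.   9.] [466.  69.  64.] top [455.7  56.2  58.8] 39 fit [460.5  53.5] ((451.3061218261719, 57.83432388305664), (24.997310638427734, 17.2152042388916), 66.06587219238281)
```

Estimates (mm): brown (469,404), red (424,300), violet (473,230), box (428,149) at about 56°, oil (460,57). Seats: brown (468,-57), violet (460,-134), yellow (453,-208), red (445,-283).

First I move above the tray, with tool y along world x.

Request:
apply_moves([
  {"tx": 29.5,"ty": -25.6,"tz": 0,"az": -65.8,"fingers": -0.4},
  {"tx": 29.5,"ty": -25.6,"tz": 0,"az": -65.8,"fingers": -0.4},
  {"tx": 29.5,"ty": -25.6,"tz": 0,"az": -65.8,"fingers": -0.4},
  {"tx": 29.5,"ty": -25.6,"tz": 0,"az": -65.8,"fingers": -0.4},
  {"tx": 29.5,"ty": -25.6,"tz": 0,"az": -65.8,"fingers": -0.4},
  {"tx": 29.5,"ty": -25.6,"tz": 0,"az": -65.8,"fingers": -0.4},
  {"tx": 29.5,"ty": -25.6,"tz": 0,"az": -65.8,"fingers": -0.4},
  {"tx": 29.5,"ty": -25.6,"tz": 0,"az": -65.8,"fingers": -0.4},
  {"tx": 29.5,"ty": -25.6,"tz": 0,"az": -65.8,"fingers": -0.4},
  {"tx": 29.5,"ty": -25.6,"tz": 0,"az": -65.8,"fingers": -0.4},
])

```text
schema error: expected keys ax, ay, az, tx, ty, tz, fingers
```

```bash
python3 - <<'E'
from h import *
o,p,d=snap('wrist','w1.png');X=cloud('wrist',o,d);np.save('w1.npy',X)
print(o['eef_pos'],o['eef_rot'].round(3),o['joint_pos'].round(2),o['opening']);print(env.camera_params('wrist'))
hsv=cv2.cvtColor(p,cv2.COLOR_RGB2HSV)
m=((hsv[...,1]>110)&(d>0)&(X[...,2]>3)&(X[...,2]<40)).astype(np.uint8)
n,l,s,c=cv2.connectedComponentsWithStats(m)
for i in range(1,n):
  if s[i,4]>800:
    q=X[l==i];f=q[(q[:,2]<12)];print(c[i].round(),s[i,4],hsv[l==i].mean(0).round(),np.median(q,0).round(1),cv2.minAreaRect(f[:,:2].astype(np.float32)))
E
```

```text
[ 235.7734922  -523.94691805  244.51180155] [[ 0.912  0.41  -0.   ]
 [ 0.41  -0.912  0.002]
 [ 0.    -0.002 -1.   ]] [-1.29  0.31  0.05  1.3  -0.    1.43] 85.46961631085851
{'intrinsics': array([[343.22495866,   0.        , 321.08037755],
       [  0.        , 343.22495866, 237.78065057],
       [  0.        ,   0.        ,   1.        ]]), 'distortion': array([-0.00262023,  0.        ,  0.        ,  0.        ,  0.        ]), 'T_tool_cam': array([[-6.27439739e-04, -9.63160199e-01, -2.68927568e-01,
         6.87653614e+01],
       [ 9.99999749e-01, -6.92957065e-04,  1.48698340e-04,
        -9.53220197e-01],
       [-3.29575581e-04, -2.68927407e-01,  9.63160392e-01,
        -1.28990654e+02],
       [ 0.00000000e+00,  0.00000000e+00,  0.00000000e+00,
         1.00000000e+00]])}
[480.  96.] 1104 [113. 174. 124.] [ 402.7 -620.6    8.4] ((402.9839172363281, -621.6752319335938), (137.17919921875, 8.31829833984375), 81.08924865722656)
```

View pics/w1.png

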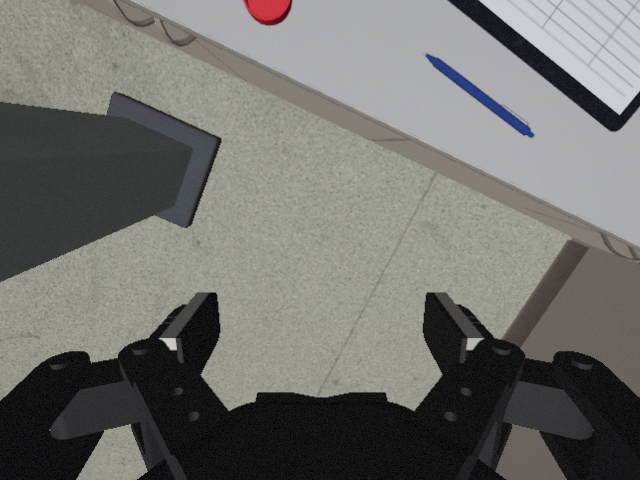

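The move was refused because every key is required. The picture is from the start pose and shows the bench edge, a pen at (480,96) and a red cup at (268,5). Resending.

Request:
apply_moves([
  {"tx": 29.5,"ty": -25.6,"tz": 0,"ax": 0,"ay": 0,"az": -65.8,"fingers": -0.4},
  {"tx": 29.5,"ty": -25.6,"tz": 0,"ax": 0,"ay": 0,"az": -65.8,"fingers": -0.4},
  {"tx": 29.5,"ty": -25.6,"tz": 0,"ax": 0,"ay": 0,"az": -65.8,"fingers": -0.4},
  {"tx": 29.5,"ty": -25.6,"tz": 0,"ax": 0,"ay": 0,"az": -65.8,"fingers": -0.4},
  {"tx": 29.5,"ty": -25.6,"tz": 0,"ax": 0,"ay": 0,"az": -65.8,"fingers": -0.4},
  {"tx": 29.5,"ty": -25.6,"tz": 0,"ax": 0,"ay": 0,"az": -65.8,"fingers": -0.4},
  {"tx": 29.5,"ty": -25.6,"tz": 0,"ax": 0,"ay": 0,"az": -65.8,"fingers": -0.4},
  {"tx": 29.5,"ty": -25.6,"tz": 0,"ax": 0,"ay": 0,"az": -65.8,"fingers": -0.4},
  {"tx": 29.5,"ty": -25.6,"tz": 0,"ax": 0,"ay": 0,"az": -65.8,"fingers": -0.4},
  {"tx": 29.5,"ty": -25.6,"tz": 0,"ax": 0,"ay": 0,"az": -65.8,"fingers": -0.4},
])

```text
clock: 1.4
eef_pos: [399.5, -171.2, 245.1]
eef_rot: [[0.003, 1.0, -0.0], [1.0, -0.003, -0.0], [-0.0, -0.0, -1.0]]
wrist_force: [0.1, -0.2, -0.2]
opening: 59.6
gripper_force: 0.0
```

```bash
cat > seat.py <<'E'
from h import *
import sys
o,p,d=snap('wrist',sys.argv[1]);X=cloud('wrist',o,d)
print(o['clock'],o['eef_pos'].round(1),o['eef_rot'].round(3).tolist(),o['joint_pos'].round(2),round(o['opening'],1))
hsv=cv2.cvtColor(p,cv2.COLOR_RGB2HSV)
m=((hsv[...,1]>110)&(d>0)&(X[...,2]>3)&(X[...,2]<120)).astype(np.uint8)
n,l,s,c=cv2.connectedComponentsWithStats(m)
for i in range(1,n):
  if s[i,4]>500:
    q=X[l==i];f=q[(q[:,2]<14)]
    print(c[i].round(),s[i,4],hsv[l==i].mean(0).round(),np.median(q,0).round(1),q[:,2].max().round(),[np.round(a,1) for a in cv2.minAreaRect((f if len(f)>50 else q)[:,:2].astype(np.float32))])
E
python3 seat.py w2.png
```

```text
1.4 [ 399.5 -171.2  245.1] [[0.003, 1.0, -0.0], [1.0, -0.003, -0.0], [-0.0, -0.0, -1.0]] [-0.59  0.04 -0.29  1.24 -0.    0.98] 59.6
[392.  90.] 3596 [ 10. 174. 126.] [469.8 -53.5   7.7] 29.0 [array([466.7, -55.3]), array([58.9, 55.4]), np.float64(16.2)]
[622. 162.] 1923 [ 18. 115. 112.] [ 698.9 -123.9   23.5] 47.0 [array([ 709.5, -119.7]), array([32.1, 88.1]), np.float64(0.9)]
[381. 171.] 2948 [135. 177. 146.] [ 462.2 -131.2    7.7] 29.0 [array([ 460.7, -131.7]), array([56.4, 54.7]), np.float64(24.6)]
[369. 239.] 2805 [ 27. 142. 205.] [ 452.7 -206.1    7.6] 13.0 [array([ 452.5, -206.3]), array([59.9, 59. ]), np.float64(84.2)]
[361. 306.] 2415 [175. 192. 173.] [ 446.  -286.4    8.2] 28.0 [array([ 445.3, -286.8]), array([57.5, 71.4]), np.float64(6.0)]
[561. 328.] 3823 [105. 146. 117.] [ 674.3 -299.    32. ] 35.0 [array([ 654.5, -290.1]), array([87.1, 29.6]), np.float64(34.4)]
```

View pics/w2.png

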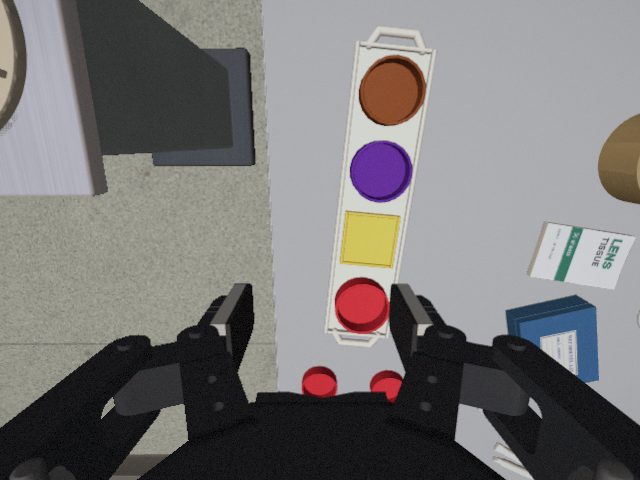

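The wrist picture shows brown (392,90), violet (381,171), yellow (369,239) and red (361,306) in the tray, with the small red decoys at (320,382) and (386,386). Next, the bottles.

Request:
apply_moves([
  {"tx": 37,"ty": 4,"tz": 0,"ax": 0,"ay": 0,"az": 0,"fingers": -0.4},
  {"tx": 37,"ty": 4,"tz": 0,"ax": 0,"ay": 0,"az": 0,"fingers": -0.4},
  {"tx": 37,"ty": 4,"tz": 0,"ax": 0,"ay": 0,"az": 0,"fingers": -0.4},
  {"tx": 37,"ty": 4,"tz": 0,"ax": 0,"ay": 0,"az": 0,"fingers": -0.4},
  {"tx": 37,"ty": 4,"tz": 0,"ax": 0,"ay": 0,"az": 0,"fingers": -0.4},
  {"tx": 37,"ty": 4,"tz": 0,"ax": 0,"ay": 0,"az": 0,"fingers": -0.4},
  {"tx": 37,"ty": 4,"tz": 0,"ax": 0,"ay": 0,"az": 0,"fingers": -0.4},
  {"tx": 37,"ty": 4,"tz": 0,"ax": 0,"ay": 0,"az": 0,"fingers": -0.4},
  {"tx": 37,"ty": 4,"tz": 0,"ax": 0,"ay": 0,"az": 0,"fingers": -0.4},
])

```text
clock: 2.58
eef_pos: [439.9, 198.6, 245.2]
eef_rot: [[0.002, 1.0, -0.0], [1.0, -0.002, -0.0], [-0.0, -0.0, -1.0]]
wrist_force: [0.5, -0.5, 0.2]
opening: 59.7
gripper_force: 0.0
```

```bash
cat > bot.py <<'E'
from h import *
import sys
from scipy.optimize import least_squares
o,p,d=snap('wrist',sys.argv[1]);X=cloud('wrist',o,d)
print(o['clock'],o['eef_pos'].round(1),o['eef_rot'].round(3).tolist(),round(o['opening'],1))
Q=X[d>0]
for n,c in dict(brown=(469,404),red=(424,300),violet=(473,230),box=(428,149)).items():
    s=Q[(np.hypot(Q[:,0]-c[0],Q[:,1]-c[1])<38)&(Q[:,2]>9)&(Q[:,2]<120)]
    if len(s)<50: print(n,len(s));continue
    t=s[s[:,2]>s[:,2].max()-8];b=s[(s[:,2]>12)&(s[:,2]<50)]
    f=least_squares(lambda q:np.hypot(b[:,0]-q[0],b[:,1]-q[1])-18,c,loss='soft_l1',f_scale=2).x
    print(n,len(s),'zmax',s[:,2].max().round(),'rng',s.min(0).round(),s.max(0).round(),'top',t.mean(0).round(1),'fit',f.round(1),[np.round(a,1) for a in cv2.minAreaRect(t[:,:2].astype(np.float32))])
E
python3 bot.py w3.png
```

```text
2.575 [439.9 198.6 245.2] [[0.002, 1.0, -0.0], [1.0, -0.002, -0.0], [-0.0, -0.0, -1.0]] 59.7
brown 194 zmax 31.0 rng [456. 387.   9.] [483. 394.  31.] top [469.  387.6  26.1] fit [469.4 405.1] [array([469.4, 388. ]), array([ 2.8, 16.8]), np.float64(88.7)]
red 1586 zmax 107.0 rng [407. 283.  10.] [442. 318. 107.] top [423.9 300.9 104.4] fit [424.4 301.4] [array([423.7, 301.2]), array([7.1, 6.7]), np.float64(84.6)]
violet 1405 zmax 107.0 rng [455. 215.  10.] [492. 250. 107.] top [474.1 232.2 104.4] fit [473.7 231.9] [array([474.4, 232. ]), array([6.9, 6.7]), np.float64(2.2)]
box 848 zmax 19.0 rng [408. 130.   9.] [450. 171.  19.] top [429.  151.1  16.7] fit [429.5 147.8] [array([428.9, 150.3]), array([32. , 31.9]), np.float64(54.6)]
```

View pics/w3.png

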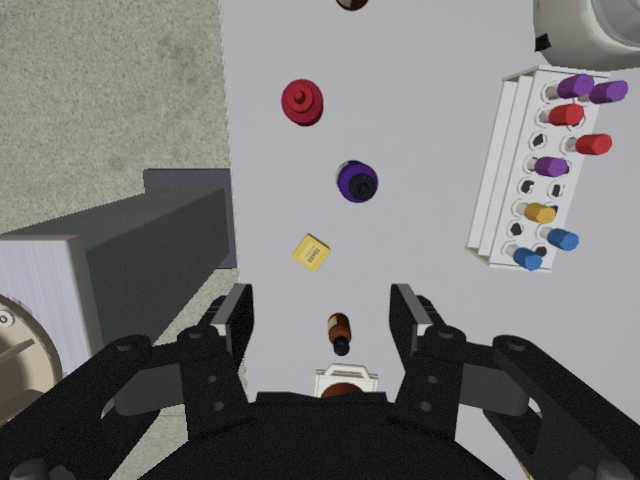

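The picture shows violet (357,182), red (302,102), box (311,253), oil (340,333) and the brown bottle at the top edge (351,3). Descending on the violet bottle.

Request:
apply_moves([
  {"tx": 3.35,"ty": 3.4,"tz": 0,"ax": 0,"ay": 0,"az": 0,"fingers": -0.4},
  {"tx": 3.35,"ty": 3.4,"tz": 5,"ax": 0,"ay": 0,"az": 0,"fingers": -0.4},
  {"tx": 3.35,"ty": 3.4,"tz": 10,"ax": 0,"ay": 0,"az": 0,"fingers": -0.4},
  {"tx": 3.35,"ty": 3.4,"tz": 15,"ax": 0,"ay": 0,"az": 0,"fingers": -0.4},
  {"tx": 3.35,"ty": 3.4,"tz": 18,"ax": 0,"ay": 0,"az": 0,"fingers": -0.4},
  {"tx": 3.35,"ty": 3.4,"tz": 19.3,"ax": 0,"ay": 0,"az": 0,"fingers": -0.4},
  {"tx": 3.35,"ty": 3.4,"tz": 19.3,"ax": 0,"ay": 0,"az": 0,"fingers": -0.4},
  {"tx": 3.35,"ty": 3.4,"tz": 19.3,"ax": 0,"ay": 0,"az": 0,"fingers": -0.4},
])

```text
clock: 3.62
eef_pos: [475.1, 233.7, 53.8]
eef_rot: [[0.0, 1.0, 0.003], [1.0, -0.0, 0.001], [0.001, 0.003, -1.0]]
wrist_force: [0.3, 0.5, 0.8]
opening: 59.5
gripper_force: 0.0
```

Request:
apply_moves([
  {"tx": 0,"ty": 0,"tz": 0,"ax": 0,"ay": 0,"az": 0,"fingers": 0.3},
  {"tx": 0,"ty": 0,"tz": 0,"ax": 0,"ay": 0,"az": 0,"fingers": 0.3},
  {"tx": 0,"ty": 0,"tz": 0,"ax": 0,"ay": 0,"az": 0,"fingers": 0.3},
  {"tx": 0,"ty": 0,"tz": 0,"ax": 0,"ay": 0,"az": 0,"fingers": 0.3},
  {"tx": 0,"ty": 0,"tz": 0,"ax": 0,"ay": 0,"az": 0,"fingers": 0.3},
  {"tx": 0,"ty": 0,"tz": 0,"ax": 0,"ay": 0,"az": 0,"fingers": 0.3},
], squeeze=35)

```text
clock: 4.38
eef_pos: [474.6, 234.0, 53.7]
eef_rot: [[-0.001, 1.0, 0.002], [1.0, 0.001, 0.001], [0.0, 0.002, -1.0]]
wrist_force: [-0.9, 0.6, 6.6]
opening: 34.3
gripper_force: 34.5
```

Request:
apply_moves([
  {"tx": 0,"ty": 0,"tz": -1,"ax": 0,"ay": 0,"az": 0,"fingers": 0.3},
  {"tx": 0,"ty": 0,"tz": -3,"ax": 0,"ay": 0,"az": 0,"fingers": 0.3},
  {"tx": 0,"ty": 0,"tz": -6,"ax": 0,"ay": 0,"az": 0,"fingers": 0.3},
  {"tx": 0,"ty": 0,"tz": -10,"ax": 0,"ay": 0,"az": 0,"fingers": 0.3},
  {"tx": 0,"ty": 0,"tz": -13,"ax": 0,"ay": 0,"az": 0,"fingers": 0.3},
  {"tx": 0,"ty": 0,"tz": -13,"ax": 0,"ay": 0,"az": 0,"fingers": 0.3},
])

```text
clock: 5.12
eef_pos: [475.4, 234.2, 185.3]
eef_rot: [[-0.001, 1.0, 0.005], [1.0, 0.001, 0.002], [0.002, 0.005, -1.0]]
wrist_force: [0.5, 0.4, -1.0]
opening: 34.8
gripper_force: 35.2
```

```bash
python3 - <<'E'
from h import *
o,p,d=snap('wrist','w4.png'); print(o['eef_pos'].round(1),o['opening'],o['gripper_force'],o['wrist_force'].round(2))
o,p,d=snap('scene');X=cloud('scene',o,d);e=o['eef_pos']
s=X[(d>0)&(abs(X[...,0]-e[0])<40)&(abs(X[...,1]-e[1])<30)&(X[...,2]>60)&(X[...,2]<e[2]-22)]
print(len(s),s.min(0),s.max(0),np.median(s,0))
cv2.imwrite('pics/s4.png',cv2.resize(p[130:330,60:340,::-1],None,fx=2.5,fy=2.5))
E
```

```text
[475.4 234.2 185.3] 34.80778841062305 35.158421093874495 [ 0.47  0.41 -1.05]
215 [449.54065316 212.67709733 132.01106866] [476.4832422  247.54032518 161.44648012] [458.39841477 235.41123712 147.0307836 ]
```

View pics/s4.png

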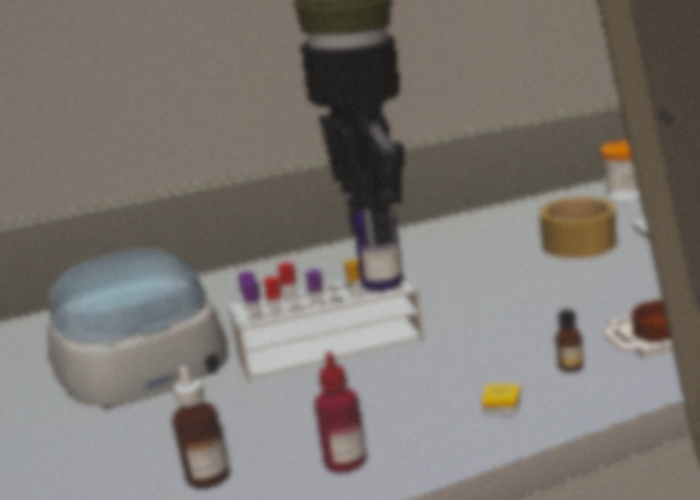

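The violet bottle hangs upright in the gripper, at crop (378,250). Carrying it to the violet seat.

Request:
apply_moves([
  {"tx": -3,"ty": -0.2,"tz": 0,"ax": 0,"ay": 0,"az": 0,"fingers": 0.3},
  {"tx": -8,"ty": -0.4,"tz": 0,"ax": 0,"ay": 0,"az": 0,"fingers": 0.3},
  {"tx": -13,"ty": -0.6,"tz": 0,"ax": 0,"ay": 0,"az": 0,"fingers": 0.3},
  {"tx": -18,"ty": -0.8,"tz": 0,"ax": 0,"ay": 0,"az": 0,"fingers": 0.3},
  {"tx": -23,"ty": -1,"tz": 0,"ax": 0,"ay": 0,"az": 0,"fingers": 0.3},
  {"tx": -28,"ty": -1.2,"tz": 0,"ax": 0,"ay": 0,"az": 0,"fingers": 0.3},
  {"tx": -32,"ty": -1.4,"tz": 0,"ax": 0,"ay": 0,"az": 0,"fingers": 0.3},
  {"tx": -35.5,"ty": -1.5,"tz": 0,"ax": 0,"ay": 0,"az": 0,"fingers": 0.3},
  {"tx": -36.5,"ty": -1.5,"tz": 0,"ax": 0,"ay": 0,"az": 0,"fingers": 0.3},
  {"tx": -36.5,"ty": -1.5,"tz": 0,"ax": 0,"ay": 0,"az": 0,"fingers": 0.3},
])

```text
clock: 6.48
eef_pos: [458.2, -131.3, 181.2]
eef_rot: [[0.001, 1.0, -0.002], [1.0, -0.001, 0.001], [0.001, -0.002, -1.0]]
wrist_force: [1.2, 0.5, -0.8]
opening: 34.5
gripper_force: 35.1
```

Request:
apply_moves([
  {"tx": 0,"ty": 0,"tz": 4,"ax": 0,"ay": 0,"az": 0,"fingers": 0.3},
  {"tx": 0,"ty": 0,"tz": 8,"ax": 0,"ay": 0,"az": 0,"fingers": 0.3},
  {"tx": 0,"ty": 0,"tz": 11,"ax": 0,"ay": 0,"az": 0,"fingers": 0.3},
  {"tx": 0,"ty": 0,"tz": 12,"ax": 0,"ay": 0,"az": 0,"fingers": 0.3},
  {"tx": 0,"ty": 0,"tz": 12.2,"ax": 0,"ay": 0,"az": 0,"fingers": 0.3},
  {"tx": 0,"ty": 0,"tz": 12.3,"ax": 0,"ay": 0,"az": 0,"fingers": 0.3},
  {"tx": 0,"ty": 0,"tz": 12.3,"ax": 0,"ay": 0,"az": 0,"fingers": 0.3},
])

```text
clock: 7.35
eef_pos: [457.6, -129.8, 60.5]
eef_rot: [[-0.002, 1.0, -0.002], [1.0, 0.002, 0.001], [0.001, -0.002, -1.0]]
wrist_force: [-6.5, 2.3, 9.9]
opening: 34.7
gripper_force: 35.9
```

Request:
apply_moves([
  {"tx": 0,"ty": 0,"tz": 0,"ax": 0,"ay": 0,"az": 0,"fingers": 0.1},
  {"tx": 0,"ty": 0,"tz": 0,"ax": 0,"ay": 0,"az": 0,"fingers": -0.1},
  {"tx": 0,"ty": 0,"tz": 0,"ax": 0,"ay": 0,"az": 0,"fingers": -0.4},
  {"tx": 0,"ty": 0,"tz": 0,"ax": 0,"ay": 0,"az": 0,"fingers": -0.4},
  {"tx": 0,"ty": 0,"tz": -2,"ax": 0,"ay": 0,"az": 0,"fingers": -0.4},
  {"tx": 0,"ty": 0,"tz": -7,"ax": 0,"ay": 0,"az": 0,"fingers": -0.4},
  {"tx": 0,"ty": 0,"tz": -12,"ax": 0,"ay": 0,"az": 0,"fingers": -0.4},
  {"tx": 0,"ty": 0,"tz": -17,"ax": 0,"ay": 0,"az": 0,"fingers": -0.4},
  {"tx": -6,"ty": 0,"tz": -18.5,"ax": 0,"ay": 0,"az": 0,"fingers": -0.4},
  {"tx": -6,"ty": 0,"tz": -18.5,"ax": 0,"ay": 0,"az": 0,"fingers": -0.4},
])

```text
clock: 8.6
eef_pos: [460.1, -195.0, 245.9]
eef_rot: [[0.004, 1.0, 0.004], [1.0, -0.004, -0.003], [-0.003, 0.004, -1.0]]
wrist_force: [0.4, 0.1, 0.4]
opening: 60.1
gripper_force: 0.0
```

```bash
cat > chk.py <<'E'
from h import *
import sys
from scipy.optimize import least_squares
c=tuple(map(float,sys.argv[2:4]))
o,p,d=snap('wrist',sys.argv[1]);X=cloud('wrist',o,d)
print(o['clock'],o['eef_pos'].round(1),o['joint_pos'].round(2))
Q=X[d>0]
s=Q[(np.hypot(Q[:,0]-c[0],Q[:,1]-c[1])<26)&(Q[:,2]>32)&(Q[:,2]<125)]
t=s[s[:,2]>s[:,2].max()-8];b=s[(s[:,2]<60)]
f=least_squares(lambda q:np.hypot(b[:,0]-q[0],b[:,1]-q[1])-18,c,loss='soft_l1',f_scale=2).x
print(len(s),'zmax',s[:,2].max().round(),'top',t.mean(0).round(1),'fit',f.round(1),len(b))
E
python3 chk.py w5.png 460 -132
```

```text
8.6 [ 460.1 -195.   245.9] [-0.56  0.16 -0.15  1.26 -0.    1.01]
1401 zmax 114.0 top [ 457.7 -131.7  111.5] fit [ 460. -132.] 0
```

View pics/w5.png

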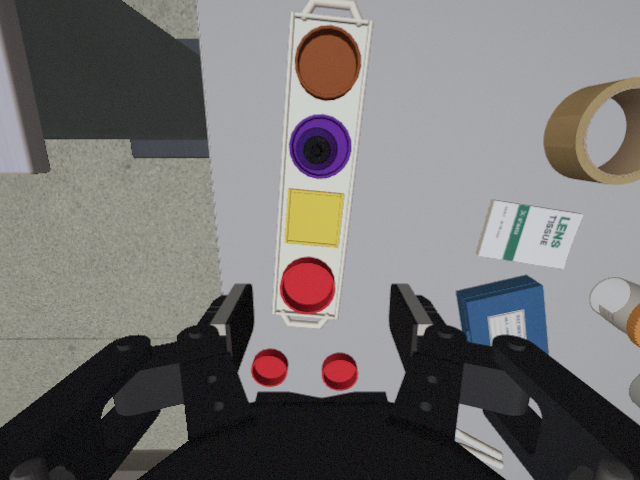

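Violet stands upright, centred in its cup at (317,148) and about 3 mm off. Now the red bottle.

Request:
apply_moves([
  {"tx": 49.6,"ty": -3.6,"tz": 0,"ax": 0,"ay": 0,"az": 0,"fingers": -0.4},
  {"tx": 49.6,"ty": -3.6,"tz": 0,"ax": 0,"ay": 0,"az": 0,"fingers": -0.4},
  {"tx": 49.6,"ty": -3.6,"tz": 0,"ax": 0,"ay": 0,"az": 0,"fingers": -0.4},
  {"tx": 49.6,"ty": -3.6,"tz": 0,"ax": 0,"ay": 0,"az": 0,"fingers": -0.4},
  {"tx": 49.6,"ty": -3.6,"tz": 0,"ax": 0,"ay": 0,"az": 0,"fingers": -0.4},
  {"tx": 49.6,"ty": -3.6,"tz": 0,"ax": 0,"ay": 0,"az": 0,"fingers": -0.4},
  {"tx": 49.6,"ty": -3.6,"tz": 0,"ax": 0,"ay": 0,"az": 0,"fingers": -0.4},
  {"tx": 49.6,"ty": -3.6,"tz": 0,"ax": 0,"ay": 0,"az": 0,"fingers": -0.4},
  {"tx": 49.6,"ty": -3.6,"tz": 0,"ax": 0,"ay": 0,"az": 0,"fingers": -0.4},
  {"tx": 49.6,"ty": -3.6,"tz": 0,"ax": 0,"ay": 0,"az": 0,"fingers": -0.4},
])

```text
clock: 9.9
eef_pos: [421.4, 304.8, 243.3]
eef_rot: [[-0.002, 1.0, -0.002], [1.0, 0.002, -0.001], [-0.001, -0.002, -1.0]]
wrist_force: [1.1, -0.6, 0.0]
opening: 59.6
gripper_force: 0.0
```

Request:
apply_moves([
  {"tx": 0,"ty": 0,"tz": 0,"ax": 0,"ay": 0,"az": 0,"fingers": -0.4},
  {"tx": 0,"ty": 0,"tz": 0,"ax": 0,"ay": 0,"az": 0,"fingers": -0.4},
])

```text
clock: 10.15
eef_pos: [423.0, 303.4, 244.3]
eef_rot: [[0.002, 1.0, 0.0], [1.0, -0.002, -0.0], [-0.0, 0.0, -1.0]]
wrist_force: [-0.2, -0.6, -0.0]
opening: 59.9
gripper_force: 0.0
```

Request:
apply_moves([
  {"tx": -0.2,"ty": 0.1,"tz": 5,"ax": 0,"ay": 0,"az": 0,"fingers": -0.4},
  {"tx": -0.2,"ty": 0.1,"tz": 10,"ax": 0,"ay": 0,"az": 0,"fingers": -0.4},
  {"tx": -0.2,"ty": 0.1,"tz": 15,"ax": 0,"ay": 0,"az": 0,"fingers": -0.4},
  {"tx": -0.2,"ty": 0.1,"tz": 18,"ax": 0,"ay": 0,"az": 0,"fingers": -0.4},
  {"tx": -0.2,"ty": 0.1,"tz": 19.1,"ax": 0,"ay": 0,"az": 0,"fingers": -0.4},
  {"tx": -0.2,"ty": 0.1,"tz": 19.1,"ax": 0,"ay": 0,"az": 0,"fingers": -0.4},
  {"tx": -0.2,"ty": 0.1,"tz": 19.1,"ax": 0,"ay": 0,"az": 0,"fingers": -0.4},
])

```text
clock: 11.02
eef_pos: [425.0, 303.0, 54.8]
eef_rot: [[0.0, 1.0, 0.002], [1.0, -0.0, 0.001], [0.001, 0.002, -1.0]]
wrist_force: [-0.5, 0.3, 0.8]
opening: 59.6
gripper_force: 0.0
```

Request:
apply_moves([
  {"tx": 0,"ty": 0,"tz": 0,"ax": 0,"ay": 0,"az": 0,"fingers": 0.3},
  {"tx": 0,"ty": 0,"tz": 0,"ax": 0,"ay": 0,"az": 0,"fingers": 0.3},
  {"tx": 0,"ty": 0,"tz": 0,"ax": 0,"ay": 0,"az": 0,"fingers": 0.3},
  {"tx": 0,"ty": 0,"tz": 0,"ax": 0,"ay": 0,"az": 0,"fingers": 0.3},
  {"tx": 0,"ty": 0,"tz": 0,"ax": 0,"ay": 0,"az": 0,"fingers": 0.3},
  {"tx": 0,"ty": 0,"tz": 0,"ax": 0,"ay": 0,"az": 0,"fingers": 0.3},
])

```text
clock: 11.78
eef_pos: [424.5, 303.1, 54.7]
eef_rot: [[-0.001, 1.0, 0.002], [1.0, 0.001, 0.001], [0.001, 0.002, -1.0]]
wrist_force: [-0.5, -1.1, 5.3]
opening: 34.3
gripper_force: 34.5
```

Request:
apply_moves([
  {"tx": 0,"ty": 0,"tz": -1,"ax": 0,"ay": 0,"az": 0,"fingers": 0.3},
  {"tx": 0,"ty": 0,"tz": -3,"ax": 0,"ay": 0,"az": 0,"fingers": 0.3},
  {"tx": 0,"ty": 0,"tz": -7,"ax": 0,"ay": 0,"az": 0,"fingers": 0.3},
  {"tx": 0,"ty": 0,"tz": -11,"ax": 0,"ay": 0,"az": 0,"fingers": 0.3},
  {"tx": 0,"ty": 0,"tz": -14,"ax": 0,"ay": 0,"az": 0,"fingers": 0.3},
  {"tx": 0,"ty": 0,"tz": -15,"ax": 0,"ay": 0,"az": 0,"fingers": 0.3},
  {"tx": 0,"ty": 0,"tz": -15,"ax": 0,"ay": 0,"az": 0,"fingers": 0.3},
])

```text
clock: 12.65
eef_pos: [423.9, 302.7, 203.5]
eef_rot: [[-0.001, 1.0, 0.001], [1.0, 0.001, 0.0], [0.0, 0.001, -1.0]]
wrist_force: [0.9, 0.2, -0.7]
opening: 34.6
gripper_force: 35.1
```

Request:
apply_moves([
  {"tx": -2,"ty": 0,"tz": 0,"ax": 0,"ay": 0,"az": 0,"fingers": 0.3},
  {"tx": -6,"ty": 0,"tz": 0,"ax": 0,"ay": 0,"az": 0,"fingers": 0.3},
  {"tx": -11,"ty": 0.2,"tz": 0,"ax": 0,"ay": 0,"az": 0,"fingers": 0.3},
  {"tx": -16,"ty": 0.4,"tz": 0,"ax": 0,"ay": 0,"az": 0,"fingers": 0.3},
  {"tx": -21,"ty": 0.6,"tz": 0,"ax": 0,"ay": 0,"az": 0,"fingers": 0.3},
  {"tx": -26,"ty": 0.8,"tz": 0,"ax": 0,"ay": 0,"az": 0,"fingers": 0.3},
  {"tx": -31,"ty": 1,"tz": 0,"ax": 0,"ay": 0,"az": 0,"fingers": 0.3},
  {"tx": -36,"ty": 1.2,"tz": 0,"ax": 0,"ay": 0,"az": 0,"fingers": 0.3},
  {"tx": -41,"ty": 1.4,"tz": 0,"ax": 0,"ay": 0,"az": 0,"fingers": 0.3},
  {"tx": -46,"ty": 1.6,"tz": 0,"ax": 0,"ay": 0,"az": 0,"fingers": 0.3},
])

```text
clock: 13.9
eef_pos: [438.1, -159.2, 201.8]
eef_rot: [[0.0, 1.0, -0.002], [1.0, -0.0, 0.001], [0.001, -0.002, -1.0]]
wrist_force: [1.1, -0.9, -0.2]
opening: 34.3
gripper_force: 35.1
```

Request:
apply_moves([
  {"tx": -5,"ty": 0.2,"tz": 0,"ax": 0,"ay": 0,"az": 0,"fingers": 0.3},
  {"tx": -9,"ty": 0.4,"tz": 0,"ax": 0,"ay": 0,"az": 0,"fingers": 0.3},
  {"tx": -11.5,"ty": 0.5,"tz": 0,"ax": 0,"ay": 0,"az": 0,"fingers": 0.3},
  {"tx": -12.3,"ty": 0.5,"tz": 0,"ax": 0,"ay": 0,"az": 0,"fingers": 0.3},
  {"tx": -12.3,"ty": 0.5,"tz": 0,"ax": 0,"ay": 0,"az": 0,"fingers": 0.3},
  {"tx": -12.3,"ty": 0.5,"tz": 0,"ax": 0,"ay": 0,"az": 0,"fingers": 0.3},
])

```text
clock: 14.65
eef_pos: [444.9, -279.0, 203.3]
eef_rot: [[-0.002, 1.0, -0.0], [1.0, 0.002, 0.001], [0.001, -0.0, -1.0]]
wrist_force: [0.8, -0.0, 0.2]
opening: 34.4
gripper_force: 35.1
```

Request:
apply_moves([
  {"tx": -0.15,"ty": 0.1,"tz": 4,"ax": 0,"ay": 0,"az": 0,"fingers": 0.3},
  {"tx": -0.15,"ty": 0.1,"tz": 8,"ax": 0,"ay": 0,"az": 0,"fingers": 0.3},
  {"tx": -0.15,"ty": 0.1,"tz": 11.5,"ax": 0,"ay": 0,"az": 0,"fingers": 0.3},
  {"tx": -0.15,"ty": 0.1,"tz": 13.4,"ax": 0,"ay": 0,"az": 0,"fingers": 0.3},
  {"tx": -0.15,"ty": 0.1,"tz": 14,"ax": 0,"ay": 0,"az": 0,"fingers": 0.3},
  {"tx": -0.15,"ty": 0.1,"tz": 14.1,"ax": 0,"ay": 0,"az": 0,"fingers": 0.3},
  {"tx": -0.15,"ty": 0.1,"tz": 14.1,"ax": 0,"ay": 0,"az": 0,"fingers": 0.3},
])

```text
clock: 15.52
eef_pos: [446.7, -282.1, 63.4]
eef_rot: [[-0.001, 1.0, 0.001], [1.0, 0.001, -0.001], [-0.001, 0.001, -1.0]]
wrist_force: [-0.5, 0.8, -0.3]
opening: 34.5
gripper_force: 35.1
```

Request:
apply_moves([
  {"tx": 0,"ty": 0,"tz": 0,"ax": 0,"ay": 0,"az": 0,"fingers": 0.1},
  {"tx": 0,"ty": 0,"tz": 0,"ax": 0,"ay": 0,"az": 0,"fingers": -0.1},
  {"tx": 0,"ty": 0,"tz": 0,"ax": 0,"ay": 0,"az": 0,"fingers": -0.4},
  {"tx": 0,"ty": 0,"tz": 0,"ax": 0,"ay": 0,"az": 0,"fingers": -0.4},
  {"tx": 0,"ty": 0,"tz": -2,"ax": 0,"ay": 0,"az": 0,"fingers": -0.4},
  {"tx": 0,"ty": 0,"tz": -7,"ax": 0,"ay": 0,"az": 0,"fingers": -0.4},
  {"tx": 0,"ty": 0,"tz": -12,"ax": 0,"ay": 0,"az": 0,"fingers": -0.4},
  {"tx": 0,"ty": 0,"tz": -17,"ax": 0,"ay": 0,"az": 0,"fingers": -0.4},
  {"tx": 0,"ty": 0,"tz": -18.5,"ax": 0,"ay": 0,"az": 0,"fingers": -0.4},
  {"tx": 0,"ty": 0,"tz": -18.5,"ax": 0,"ay": 0,"az": 0,"fingers": -0.4},
])

```text
clock: 16.77
eef_pos: [446.4, -282.3, 248.0]
eef_rot: [[-0.0, 1.0, 0.002], [1.0, 0.0, -0.001], [-0.001, 0.002, -1.0]]
wrist_force: [0.2, 0.3, -0.8]
opening: 60.0
gripper_force: 0.0
```

```bash
python3 chk.py w6.png 445 -282; python3 - <<'E'
from h import *
o,p,d=snap('top');cv2.imwrite('pics/t6.png',cv2.resize(p[200:290,300:540,::-1],None,fx=3,fy=3))
E
```

```text
16.775 [ 446.4 -282.3  248. ] [-0.72  0.22 -0.07  1.28 -0.    0.85]
1378 zmax 114.0 top [ 445.5 -282.9  111.2] fit [ 446.1 -283.6] 154
```

Red is at (445.5,-283) and upright. Now towards the brown bottle, stopping short for a close look.

Request:
apply_moves([
  {"tx": 60,"ty": 2.2,"tz": 0,"ax": 0,"ay": 0,"az": 0,"fingers": -0.4},
  {"tx": 60,"ty": 2.2,"tz": 0,"ax": 0,"ay": 0,"az": 0,"fingers": -0.4},
  {"tx": 60,"ty": 2.2,"tz": 0,"ax": 0,"ay": 0,"az": 0,"fingers": -0.4},
  {"tx": 60,"ty": 2.2,"tz": 0,"ax": 0,"ay": 0,"az": 0,"fingers": -0.4},
  {"tx": 60,"ty": 2.2,"tz": 0,"ax": 0,"ay": 0,"az": 0,"fingers": -0.4},
  {"tx": 60,"ty": 2.2,"tz": 0,"ax": 0,"ay": 0,"az": 0,"fingers": -0.4},
  {"tx": 60,"ty": 2.2,"tz": 0,"ax": 0,"ay": 0,"az": 0,"fingers": -0.4},
  {"tx": 60,"ty": 2.2,"tz": 0,"ax": 0,"ay": 0,"az": 0,"fingers": -0.4},
  {"tx": 60,"ty": 2.2,"tz": 0,"ax": 0,"ay": 0,"az": 0,"fingers": -0.4},
  {"tx": 60,"ty": 2.2,"tz": 0,"ax": 0,"ay": 0,"az": 0,"fingers": -0.4},
])

```text
clock: 18.12
eef_pos: [466.3, 320.5, 244.6]
eef_rot: [[-0.003, 1.0, -0.004], [1.0, 0.003, -0.002], [-0.002, -0.004, -1.0]]
wrist_force: [0.4, -0.2, 1.6]
opening: 60.2
gripper_force: 0.0
```

Request:
apply_moves([
  {"tx": 0,"ty": 0,"tz": 0,"ax": 0,"ay": 0,"az": 0,"fingers": -0.4},
  {"tx": 0,"ty": 0,"tz": 0,"ax": 0,"ay": 0,"az": 0,"fingers": -0.4},
  {"tx": 0,"ty": 0,"tz": 0,"ax": 0,"ay": 0,"az": 0,"fingers": -0.4},
])

```text
clock: 18.5
eef_pos: [467.6, 316.8, 246.6]
eef_rot: [[0.001, 1.0, -0.001], [1.0, -0.001, -0.001], [-0.001, -0.001, -1.0]]
wrist_force: [0.1, 0.4, -0.4]
opening: 59.6
gripper_force: 0.0
```

```bash
python3 bot.py w7.png
```

```text
18.5 [467.6 316.8 246.6] [[0.001, 1.0, -0.001], [1.0, -0.001, -0.001], [-0.001, -0.001, -1.0]] 59.6
brown 1445 zmax 107.0 rng [453. 388.  14.] [488. 425. 107.] top [470.1 406.5 104.4] fit [469.7 406.2] [array([470. , 406.6]), array([7.6, 6.8]), np.float64(1.3)]
red 0
violet 0
box 715 zmax 19.0 rng [408. 129.   9.] [449. 172.  19.] top [429.2 152.1  16.6] fit [429.1 148.7] [array([429.1, 150.7]), array([32.9, 32. ]), np.float64(54.7)]
```

Request:
apply_moves([
  {"tx": 5,"ty": 0.2,"tz": 0,"ax": 0,"ay": 0,"az": 0,"fingers": -0.4},
  {"tx": 8.9,"ty": 0.2,"tz": 0,"ax": 0,"ay": 0,"az": 0,"fingers": -0.4},
  {"tx": 8.9,"ty": 0.2,"tz": 2,"ax": 0,"ay": 0,"az": 0,"fingers": -0.4},
  {"tx": 8.9,"ty": 0.2,"tz": 7,"ax": 0,"ay": 0,"az": 0,"fingers": -0.4},
  {"tx": 8.9,"ty": 0.2,"tz": 12,"ax": 0,"ay": 0,"az": 0,"fingers": -0.4},
  {"tx": 8.9,"ty": 0.2,"tz": 17,"ax": 0,"ay": 0,"az": 0,"fingers": -0.4},
  {"tx": 8.9,"ty": 0.2,"tz": 19,"ax": 0,"ay": 0,"az": 0,"fingers": -0.4},
  {"tx": 8.9,"ty": 0.2,"tz": 19.3,"ax": 0,"ay": 0,"az": 0,"fingers": -0.4},
  {"tx": 8.9,"ty": 0.2,"tz": 19.3,"ax": 0,"ay": 0,"az": 0,"fingers": -0.4},
])

```text
clock: 19.68
eef_pos: [470.6, 406.9, 55.3]
eef_rot: [[0.001, 1.0, 0.001], [1.0, -0.001, 0.001], [0.001, 0.001, -1.0]]
wrist_force: [-0.0, 0.5, 0.1]
opening: 59.5
gripper_force: 0.0
```

Request:
apply_moves([
  {"tx": 0,"ty": 0,"tz": 0,"ax": 0,"ay": 0,"az": 0,"fingers": 0.3},
  {"tx": 0,"ty": 0,"tz": 0,"ax": 0,"ay": 0,"az": 0,"fingers": 0.3},
  {"tx": 0,"ty": 0,"tz": 0,"ax": 0,"ay": 0,"az": 0,"fingers": 0.3},
  {"tx": 0,"ty": 0,"tz": 0,"ax": 0,"ay": 0,"az": 0,"fingers": 0.3},
  {"tx": 0,"ty": 0,"tz": 0,"ax": 0,"ay": 0,"az": 0,"fingers": 0.3},
  {"tx": 0,"ty": 0,"tz": 0,"ax": 0,"ay": 0,"az": 0,"fingers": 0.3},
])

```text
clock: 20.42
eef_pos: [470.6, 407.8, 56.1]
eef_rot: [[-0.001, 1.0, 0.003], [1.0, 0.001, 0.001], [0.001, 0.003, -1.0]]
wrist_force: [-0.3, -0.4, 6.8]
opening: 34.3
gripper_force: 34.7
```

Request:
apply_moves([
  {"tx": 0,"ty": 0,"tz": -1,"ax": 0,"ay": 0,"az": 0,"fingers": 0.3},
  {"tx": 0,"ty": 0,"tz": -3,"ax": 0,"ay": 0,"az": 0,"fingers": 0.3},
  {"tx": 0,"ty": 0,"tz": -7,"ax": 0,"ay": 0,"az": 0,"fingers": 0.3},
  {"tx": 0,"ty": 0,"tz": -11,"ax": 0,"ay": 0,"az": 0,"fingers": 0.3},
  {"tx": 0,"ty": 0,"tz": -13,"ax": 0,"ay": 0,"az": 0,"fingers": 0.3},
  {"tx": 0,"ty": 0,"tz": -13,"ax": 0,"ay": 0,"az": 0,"fingers": 0.3},
  {"tx": 0,"ty": 0,"tz": -13,"ax": 0,"ay": 0,"az": 0,"fingers": 0.3},
])

```text
clock: 21.3
eef_pos: [469.2, 406.8, 183.3]
eef_rot: [[-0.0, 1.0, -0.001], [1.0, 0.0, -0.001], [-0.001, -0.001, -1.0]]
wrist_force: [0.1, 0.2, -1.1]
opening: 34.3
gripper_force: 35.1
```

Request:
apply_moves([
  {"tx": -2,"ty": 0,"tz": 0,"ax": 0,"ay": 0,"az": 0,"fingers": 0.3},
  {"tx": -7,"ty": 0,"tz": 0,"ax": 0,"ay": 0,"az": 0,"fingers": 0.3},
  {"tx": -12,"ty": 0,"tz": 0,"ax": 0,"ay": 0,"az": 0,"fingers": 0.3},
  {"tx": -17,"ty": 0,"tz": 0,"ax": 0,"ay": 0,"az": 0,"fingers": 0.3},
  {"tx": -22,"ty": -0.1,"tz": 0,"ax": 0,"ay": 0,"az": 0,"fingers": 0.3},
  {"tx": -27,"ty": -0.1,"tz": 0,"ax": 0,"ay": 0,"az": 0,"fingers": 0.3},
  {"tx": -32,"ty": -0.1,"tz": 0,"ax": 0,"ay": 0,"az": 0,"fingers": 0.3},
  {"tx": -37,"ty": -0.2,"tz": 0,"ax": 0,"ay": 0,"az": 0,"fingers": 0.3},
  {"tx": -42,"ty": -0.2,"tz": 0,"ax": 0,"ay": 0,"az": 0,"fingers": 0.3},
  {"tx": -45,"ty": -0.2,"tz": 0,"ax": 0,"ay": 0,"az": 0,"fingers": 0.3},
])

```text
clock: 22.55
eef_pos: [466.7, -44.8, 182.8]
eef_rot: [[0.002, 1.0, -0.002], [1.0, -0.002, 0.0], [0.0, -0.002, -1.0]]
wrist_force: [-0.1, 1.0, -0.5]
opening: 34.2
gripper_force: 35.1
```

Request:
apply_moves([
  {"tx": -1.2,"ty": 0,"tz": 0,"ax": 0,"ay": 0,"az": 0,"fingers": 0.3},
  {"tx": -1.2,"ty": 0,"tz": 0,"ax": 0,"ay": 0,"az": 0,"fingers": 0.3},
  {"tx": -1.2,"ty": 0,"tz": 0,"ax": 0,"ay": 0,"az": 0,"fingers": 0.3},
])

```text
clock: 22.92
eef_pos: [467.6, -53.9, 183.9]
eef_rot: [[-0.001, 1.0, -0.001], [1.0, 0.001, 0.001], [0.001, -0.001, -1.0]]
wrist_force: [0.6, -0.2, -0.3]
opening: 34.4
gripper_force: 35.1
```

Request:
apply_moves([
  {"tx": -0.1,"ty": 0,"tz": 4,"ax": 0,"ay": 0,"az": 0,"fingers": 0.3},
  {"tx": -0.1,"ty": 0,"tz": 8,"ax": 0,"ay": 0,"az": 0,"fingers": 0.3},
  {"tx": -0.1,"ty": 0,"tz": 10.8,"ax": 0,"ay": 0,"az": 0,"fingers": 0.3},
  {"tx": -0.1,"ty": 0,"tz": 11.8,"ax": 0,"ay": 0,"az": 0,"fingers": 0.3},
  {"tx": -0.1,"ty": 0,"tz": 12.1,"ax": 0,"ay": 0,"az": 0,"fingers": 0.3},
  {"tx": -0.1,"ty": 0,"tz": 12.1,"ax": 0,"ay": 0,"az": 0,"fingers": 0.3},
  {"tx": -0.1,"ty": 0,"tz": 12.1,"ax": 0,"ay": 0,"az": 0,"fingers": 0.3},
])

```text
clock: 23.8
eef_pos: [468.8, -56.1, 64.3]
eef_rot: [[-0.001, 1.0, 0.002], [1.0, 0.001, -0.001], [-0.001, 0.002, -1.0]]
wrist_force: [0.2, -0.3, -0.2]
opening: 34.4
gripper_force: 35.1
```

Not touching yet, about 1.5 mm to go.

Request:
apply_moves([
  {"tx": 0,"ty": 0,"tz": 0.15,"ax": 0,"ay": 0,"az": 0,"fingers": 0.3},
  {"tx": 0,"ty": 0,"tz": 0.2,"ax": 0,"ay": 0,"az": 0,"fingers": 0.3},
  {"tx": 0,"ty": 0,"tz": 0.2,"ax": 0,"ay": 0,"az": 0,"fingers": 0.3},
])

```text
clock: 24.18
eef_pos: [468.8, -56.3, 63.0]
eef_rot: [[-0.0, 1.0, 0.002], [1.0, 0.0, -0.001], [-0.001, 0.002, -1.0]]
wrist_force: [-2.0, 0.2, 10.2]
opening: 34.4
gripper_force: 36.1
```

Request:
apply_moves([
  {"tx": 0,"ty": 0,"tz": 0,"ax": 0,"ay": 0,"az": 0,"fingers": 0.1},
  {"tx": 0,"ty": 0,"tz": 0,"ax": 0,"ay": 0,"az": 0,"fingers": -0.1},
  {"tx": 0,"ty": 0,"tz": 0,"ax": 0,"ay": 0,"az": 0,"fingers": -0.4},
  {"tx": 0,"ty": 0,"tz": 0,"ax": 0,"ay": 0,"az": 0,"fingers": -0.4},
  {"tx": 0,"ty": 0,"tz": -2,"ax": 0,"ay": 0,"az": 0,"fingers": -0.4},
  {"tx": 0,"ty": 0,"tz": -7,"ax": 0,"ay": 0,"az": 0,"fingers": -0.4},
  {"tx": 0,"ty": 0,"tz": -12,"ax": 0,"ay": 0,"az": 0,"fingers": -0.4},
  {"tx": 0,"ty": 0,"tz": -17,"ax": 0,"ay": 0,"az": 0,"fingers": -0.4},
  {"tx": 0,"ty": 0,"tz": -17,"ax": 0,"ay": 0,"az": 0,"fingers": -0.4},
])

```text
clock: 25.3
eef_pos: [470.3, -56.6, 235.4]
eef_rot: [[-0.0, 1.0, 0.008], [1.0, 0.0, -0.002], [-0.002, 0.008, -1.0]]
wrist_force: [0.8, 1.1, 0.2]
opening: 59.5
gripper_force: 0.0
```

```bash
python3 chk.py w8.png 467 -56
```

```text
25.3 [470.3 -56.6 235.4] [-0.29  0.11 -0.23  1.22 -0.    1.28]
1484 zmax 114.0 top [468.1 -56.  111.3] fit [467.9 -57.3] 154
```

Brown is at (468,-56), upright. Now the slip box at (429,150.6), sides at 54.7°.

Request:
apply_moves([
  {"tx": 6,"ty": -1.2,"tz": 0,"ax": 0,"ay": 0,"az": 9,"fingers": -0.3},
  {"tx": 12,"ty": -2.4,"tz": 0,"ax": 0,"ay": 0,"az": 18,"fingers": -0.3},
  {"tx": 17,"ty": -3.5,"tz": 0,"ax": 0,"ay": 0,"az": 27,"fingers": -0.3},
  {"tx": 20.7,"ty": -4.1,"tz": 4,"ax": 0,"ay": 0,"az": 35.3,"fingers": -0.3},
  {"tx": 20.7,"ty": -4.1,"tz": 8,"ax": 0,"ay": 0,"az": 35.3,"fingers": -0.3},
  {"tx": 20.7,"ty": -4.1,"tz": 12,"ax": 0,"ay": 0,"az": 35.3,"fingers": -0.3},
  {"tx": 20.7,"ty": -4.1,"tz": 12,"ax": 0,"ay": 0,"az": 35.3,"fingers": -0.3},
  {"tx": 20.7,"ty": -4.1,"tz": 12,"ax": 0,"ay": 0,"az": 35.3,"fingers": -0.3},
])

```text
clock: 26.35
eef_pos: [426.8, 151.0, 111.6]
eef_rot: [[0.578, 0.816, -0.001], [0.816, -0.578, -0.0], [-0.0, -0.0, -1.0]]
wrist_force: [-0.1, 0.3, 0.9]
opening: 55.8
gripper_force: 0.0
```

```bash
python3 - <<'E'
from h import *
o,p,d=snap('wrist','w9.png');X=cloud('wrist',o,d);e,R=o['eef_pos'],o['eef_rot']
m=(d>0)&(np.hypot(X[...,0]-429,X[...,1]-151)<28)&(X[...,2]>14)&(X[...,2]<21)
q=X[m];r=cv2.minAreaRect(q[:,:2].astype(np.float32));print(e.round(1),R.round(3).tolist(),m.sum(),r)
c=np.array([*r[0],8.]);print('tool delta',(R.T@(c-e)).round(1))
E
```

```text
[426.8 151.  111.6] [[0.578, 0.816, -0.001], [0.816, -0.578, -0.0], [-0.0, -0.0, -1.0]] 2089 ((428.8506774902344, 150.11318969726562), (31.953025817871094, 31.759374618530273), 55.030799865722656)
tool delta [  0.5   2.2 103.6]
```

View pics/w9.png

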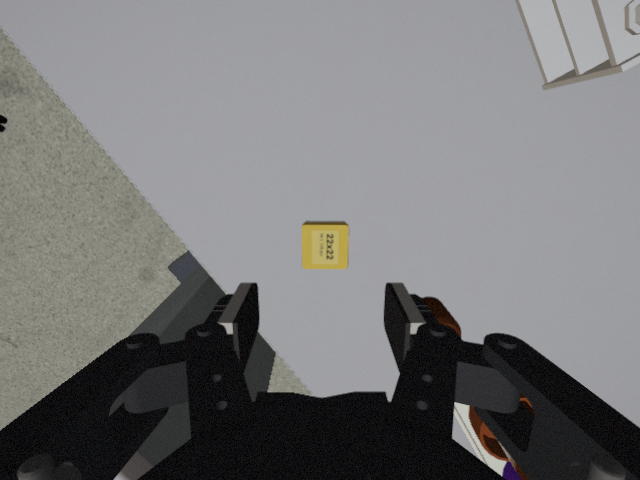

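The box is at (325,246), square to the jaws. Going down and gripping gently.

Request:
apply_moves([
  {"tx": 0.05,"ty": 0.2,"tz": 4,"ax": 0,"ay": 0,"az": 0,"fingers": -0.3},
  {"tx": 0.05,"ty": 0.2,"tz": 7,"ax": 0,"ay": 0,"az": 0,"fingers": -0.3},
  {"tx": 0.05,"ty": 0.2,"tz": 8.8,"ax": 0,"ay": 0,"az": 0,"fingers": -0.3},
  {"tx": 0.05,"ty": 0.2,"tz": 9.2,"ax": 0,"ay": 0,"az": 0,"fingers": -0.3},
  {"tx": 0.05,"ty": 0.2,"tz": 9.2,"ax": 0,"ay": 0,"az": 0,"fingers": -0.3},
  {"tx": 0.05,"ty": 0.2,"tz": 9.2,"ax": 0,"ay": 0,"az": 0,"fingers": -0.3},
])

```text
clock: 27.15
eef_pos: [429.9, 150.5, 20.5]
eef_rot: [[0.578, 0.816, 0.002], [0.816, -0.578, 0.0], [0.002, 0.002, -1.0]]
wrist_force: [0.2, -0.3, 1.0]
opening: 55.6
gripper_force: 0.0
```

Request:
apply_moves([
  {"tx": 0,"ty": 0,"tz": 0,"ax": 0,"ay": 0,"az": 0,"fingers": 0.4},
  {"tx": 0,"ty": 0,"tz": 0,"ax": 0,"ay": 0,"az": 0,"fingers": 0.4},
  {"tx": 0,"ty": 0,"tz": 0,"ax": 0,"ay": 0,"az": 0,"fingers": 0.4},
  {"tx": 0,"ty": 0,"tz": 0,"ax": 0,"ay": 0,"az": 0,"fingers": 0.4},
  {"tx": 0,"ty": 0,"tz": 0,"ax": 0,"ay": 0,"az": 0,"fingers": 0.4},
  {"tx": 0,"ty": 0,"tz": 0,"ax": 0,"ay": 0,"az": 0,"fingers": 0.4},
], squeeze=30)

```text
clock: 27.9
eef_pos: [429.3, 150.5, 20.1]
eef_rot: [[0.577, 0.816, 0.001], [0.816, -0.577, 0.0], [0.001, 0.001, -1.0]]
wrist_force: [-0.9, -0.2, 5.8]
opening: 30.7
gripper_force: 29.9
```

Request:
apply_moves([
  {"tx": 0,"ty": 0,"tz": -1,"ax": 0,"ay": 0,"az": 0,"fingers": 0.4},
  {"tx": 0,"ty": 0,"tz": -3,"ax": 0,"ay": 0,"az": 0,"fingers": 0.4},
  {"tx": 0,"ty": 0,"tz": -7,"ax": 0,"ay": 0,"az": 0,"fingers": 0.4},
  {"tx": 0,"ty": 0,"tz": -11,"ax": 0,"ay": 0,"az": 0,"fingers": 0.4},
  {"tx": 0,"ty": 0,"tz": -15,"ax": 0,"ay": 0,"az": 0,"fingers": 0.4},
  {"tx": 0,"ty": 0,"tz": -16,"ax": 0,"ay": 0,"az": 0,"fingers": 0.4},
  {"tx": 0,"ty": 0,"tz": -16,"ax": 0,"ay": 0,"az": 0,"fingers": 0.4},
])

```text
clock: 28.78
eef_pos: [429.0, 150.4, 179.7]
eef_rot: [[0.577, 0.816, 0.001], [0.816, -0.577, 0.0], [0.001, 0.001, -1.0]]
wrist_force: [-0.3, 0.8, -0.6]
opening: 30.8
gripper_force: 30.0
```

Request:
apply_moves([
  {"tx": -2,"ty": 1.6,"tz": 0,"ax": 0,"ay": 0,"az": -2,"fingers": 0.4},
  {"tx": -5.5,"ty": 4.5,"tz": 0,"ax": 0,"ay": 0,"az": -6,"fingers": 0.4},
  {"tx": -9.5,"ty": 7.7,"tz": 0,"ax": 0,"ay": 0,"az": -11,"fingers": 0.4},
  {"tx": -13.5,"ty": 10.9,"tz": 0,"ax": 0,"ay": 0,"az": -16,"fingers": 0.4},
  {"tx": -17.5,"ty": 14.2,"tz": 0,"ax": 0,"ay": 0,"az": -21,"fingers": 0.4},
  {"tx": -21.5,"ty": 17.4,"tz": 0,"ax": 0,"ay": 0,"az": -26,"fingers": 0.4},
  {"tx": -25.5,"ty": 20.6,"tz": 0,"ax": 0,"ay": 0,"az": -29.6,"fingers": 0.4},
  {"tx": -27.8,"ty": 22.5,"tz": 0,"ax": 0,"ay": 0,"az": -29.6,"fingers": 0.4},
  {"tx": -27.8,"ty": 22.5,"tz": 0,"ax": 0,"ay": 0,"az": -29.6,"fingers": 0.4},
  {"tx": -27.8,"ty": 22.5,"tz": 0,"ax": 0,"ay": 0,"az": -29.6,"fingers": 0.4},
])

```text
clock: 30.02
eef_pos: [450.8, -205.5, 177.8]
eef_rot: [[0.099, 0.995, -0.003], [0.995, -0.099, 0.002], [0.002, -0.003, -1.0]]
wrist_force: [-0.4, 0.8, 0.4]
opening: 31.0
gripper_force: 30.0
```

```bash
python3 - <<'E'
from h import *
o,p,d=snap('wrist','w10.png');print(o['eef_pos'].round(1),o['eef_rot'].round(3).tolist(),o['wrist_force'].round(1))
E
```

```text
[ 450.8 -205.5  177.8] [[0.099, 0.995, -0.003], [0.995, -0.099, 0.002], [0.002, -0.003, -1.0]] [-0.4  0.8  0.4]
```

View pics/w10.png

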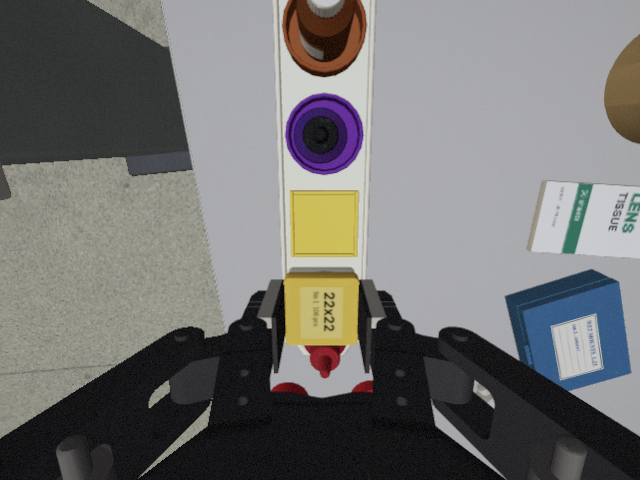

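The box is held squarely at (322,310), lid up, with the pocket at (325,223). Lowering in two steps.

Request:
apply_moves([
  {"tx": 0,"ty": 0.1,"tz": 4,"ax": 0,"ay": 0,"az": 0,"fingers": 0.4},
  {"tx": 0,"ty": 0.1,"tz": 7,"ax": 0,"ay": 0,"az": 0,"fingers": 0.4},
  {"tx": 0,"ty": 0.1,"tz": 10,"ax": 0,"ay": 0,"az": 0,"fingers": 0.4},
  {"tx": 0,"ty": 0.1,"tz": 12.5,"ax": 0,"ay": 0,"az": 0,"fingers": 0.4},
  {"tx": 0,"ty": 0.1,"tz": 14,"ax": 0,"ay": 0,"az": 0,"fingers": 0.4},
  {"tx": 0,"ty": 0.1,"tz": 14.3,"ax": 0,"ay": 0,"az": 0,"fingers": 0.4},
  {"tx": 0,"ty": 0.1,"tz": 14.3,"ax": 0,"ay": 0,"az": 0,"fingers": 0.4},
])

```text
clock: 30.95
eef_pos: [453.2, -206.6, 36.8]
eef_rot: [[0.098, 0.995, 0.001], [0.995, -0.098, -0.0], [-0.0, 0.001, -1.0]]
wrist_force: [0.2, 0.3, -0.6]
opening: 31.1
gripper_force: 30.0
```

Request:
apply_moves([
  {"tx": 0,"ty": 0,"tz": 0.4,"ax": 0,"ay": 0,"az": 0,"fingers": 0.4},
  {"tx": 0,"ty": 0,"tz": 0.8,"ax": 0,"ay": 0,"az": 0,"fingers": 0.4},
  {"tx": 0,"ty": 0,"tz": 0.95,"ax": 0,"ay": 0,"az": 0,"fingers": 0.4},
  {"tx": 0,"ty": 0,"tz": 0.95,"ax": 0,"ay": 0,"az": 0,"fingers": 0.4},
  {"tx": 0,"ty": 0,"tz": 0.95,"ax": 0,"ay": 0,"az": 0,"fingers": 0.4},
])

```text
clock: 31.58
eef_pos: [452.8, -206.7, 27.1]
eef_rot: [[0.099, 0.995, 0.0], [0.995, -0.099, -0.0], [-0.0, 0.0, -1.0]]
wrist_force: [-1.9, 0.6, 4.9]
opening: 31.1
gripper_force: 30.6
```

Contact at 4.9 N, so I release and retreat upward.

Request:
apply_moves([
  {"tx": 0,"ty": 0,"tz": 0,"ax": 0,"ay": 0,"az": 0,"fingers": 0.15},
  {"tx": 0,"ty": 0,"tz": 0,"ax": 0,"ay": 0,"az": 0,"fingers": -0.1},
  {"tx": 0,"ty": 0,"tz": 0,"ax": 0,"ay": 0,"az": 0,"fingers": -0.3},
  {"tx": 0,"ty": 0,"tz": 0,"ax": 0,"ay": 0,"az": 0,"fingers": -0.3},
  {"tx": 0,"ty": 0,"tz": -2,"ax": 0,"ay": 0,"az": 0,"fingers": -0.3},
  {"tx": 0,"ty": 0,"tz": -7,"ax": 0,"ay": 0,"az": 0,"fingers": -0.3},
  {"tx": 0,"ty": 0,"tz": -13,"ax": 0,"ay": 0,"az": 0,"fingers": -0.3},
  {"tx": 0,"ty": 0,"tz": -18,"ax": 0,"ay": 0,"az": 0,"fingers": -0.3},
  {"tx": -4,"ty": -6,"tz": -22,"ax": 0,"ay": 0,"az": 0,"fingers": -0.3},
  {"tx": -8,"ty": -8,"tz": -22,"ax": 0,"ay": 0,"az": 0,"fingers": -0.3},
])

```text
clock: 32.83
eef_pos: [365.3, -278.6, 249.4]
eef_rot: [[0.095, 0.995, 0.003], [0.995, -0.095, -0.003], [-0.003, 0.003, -1.0]]
wrist_force: [0.7, -1.1, -0.7]
opening: 55.4
gripper_force: 0.0
```

```bash
python3 - <<'E'
from h import *
o,p,d=snap('wrist','w11.png');X=cloud('wrist',o,d);Q=X[d>0];print(o['eef_pos'].round(1))
for n,c,h in(('brown',(467,-56.5),106),('violet',(460,-132.5),106),('red',(445.5,-282.5),106),('box',(452.5,-207),16)):
    s=Q[(np.hypot(Q[:,0]-c[0],Q[:,1]-c[1])<28)&(Q[:,2]>h)&(Q[:,2]<125)]
    if len(s): print(n,len(s),s.mean(0).round(1),s[:,2].max().round(1),s[:,2].min().round(1))
E
```

```text
[ 365.3 -278.6  249.4]
violet 141 [ 456.2 -133.5  111. ] 114.1 106.1
red 88 [ 444.6 -283.1  110.8] 113.9 106.0
box 1116 [ 452.7 -207.2   23.7] 26.8 16.7
```

View pics/w11.png

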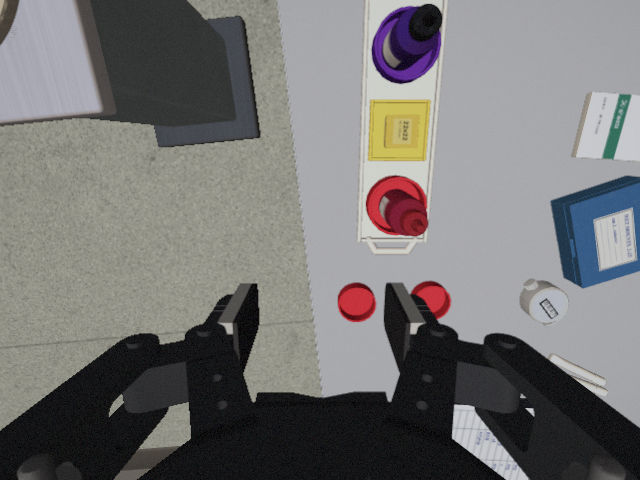

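The box sits flat in the yellow pocket at (402,130), with violet (408,43) and red (397,206) upright in their cups. Brown was confirmed earlier. Handing in.

```bash
python3 -c "
from workcell import env
print(env.job_done())"
```

```text
the job is handed in; nothing more can be done
None
```

I handed the job in at about 33 s. My last checks showed all three bottles upright in their matching holders, within about 5 mm of centre, and the slip box flat and lid up in the yellow pocket. I moved neither the oil bottle nor the timer but did not re-measure them, and the hand-in call returned no verdict.

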